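# Squaring a micromanipulator joystick to the microscope platform with a straightedge

### The arm

A 6-joint arm with a two-finger parallel gripper is mounted at the origin on the work surface. World frame = base frame: x ahead of the robot, y to its left, z up, the work surface at z = 0. Lengths are in m, angles in rad, forces in N, time in s.
With the tool pointing down it reaches from about 0.35 to 0.775 m from the base axis. Payload 7.3 kg.
Tool frame: the origin (TCP) lies at the very end of the fingers, on their centre line; the grasp point (between the pads) lies 19 mm behind it; z points along the fingers, y is the line along which they close (so a half turn about z gives the same grasp; the last joint's range is limited). The gripper opens to 92 mm and grips with 3 to 60 N. Pads are 19 mm wide; open, the fingers measure 130 mm over their backs; the gripper's body (75 mm by 190 mm) begins 47 mm behind the grasp point.
Start: joints at [-1.376, 0.342, 1.524, -0, 1.275, -0.146], TCP at [0.175, -0.495, 0.227] pointing down, gripper open.
Joint ranges: [-2.53, 2.53], [-0.77, 2.02], [0.04, 2.7], [-1, 4.14], [0.28, 2.66], [-3.11, 3.11]. Speed limits (rad/s): [2.57, 2.57, 3.14, 3.14, 3.14, 3.14].

### API

Orientations are given as [roll, pitch, yaw] about the fixed x, y, z axes, in that order (R = Rz(yaw) Ry(pitch) Rx(roll)).
In Python, from cell import observe, read_camera, get_calibration, hand_in, search_frame gives the robot as it stands.
- The arm moves only by the tool step_arm, never from a script. Its argument "commands" is a list of rows, each an object with "translation": the shift along the tool's x, y, z in mm, a list of three; "roll": the turn about the tool's z in rad. In form: [{"translation": [x, y, z], "roll": roll}, ...]. A call has 1 to 20 rows; each row shifts and turns the commanded pose from where the row before left it, along the tool's axes as they then stand; what a row does not reach is not made up. A row lasts 1/12 s, in which the tool goes at most 41.7 mm and 7.16 degrees, less where a joint would pass 70% of its speed; a pose out of reach is approached as far as the arm can. A call is refused whole if a number of a shift passes 41.7 or a number of a turn 0.125, either way. A call with a gripper value outside its range is refused whole. "fingers" is the opening, from 0 (shut) to 1 (fully open), set as the call begins (left out, the last holds). The fingers move at their own pace and stop on an object; "grip_force" is the grip in N (left out, the last holds). Time passes only in rows, so rows that do not move let the fingers close. It gives the time, the measured TCP pose, the force, the opening and the grip force at its end, in the units of the state.
- observe(): the state, without advancing time (a new reading comes with each control period).
- read_camera(name): name is "side" or "top"; returns the picture (420x560x3 uint8, red, green, blue); there is no depth.
- get_calibration(name): a dict with "camera_matrix" (3x3 intrinsics, pixels), "world_from_camera" (4x4, takes a point from camera to world coordinates). Camera axes: x right, y up, looking along -z (the intrinsics and any distortion apply to the point x, -y, -z); pixel columns grow to the right and rows downward; lengths in m; the calibration is good to about 2 mm. A picture is of the moment at which its call begins. get_calibration takes no time and is no camera call.
- hand_in(): hands the job in; it is judged then, once.
Trained networks look in the newest picture that a camera, given by its name, has taken for a name from the list of things; names that differ only in an ending like _2 or _b are one class to them, and where a whole thing is asked for, a point or a joint stands for the part that bears it (a point fixed in the world has none). Each returns a list of dicts, best first, with "confidence" (0 to 1); they miss things now and then, are a little off and sometimes report something else, mostly with a low value. They report only what shows in the picture. A call takes as long as a camera call.
- search_frame(camera, name): "at" ([x, y, z] in m, in world coordinates, good to about 4 mm: the middle of the surface that is visible of it).
The state is a dict: "time": time; "qpos": joint angles; "qvel": joint speeds; "joint_efforts": joint torques, N m; "tool_pos": TCP position; "tool_rot": TCP orientation; "contact_force": force on the tool from outside, world axes, zero at the start; "torque": the same for the moment, N m; "opening": finger opening in m; "grip_force": force on a finger pad.
Only numpy, scipy, OpenCV 4.12 (cv2) and the standard library are available. Lean on these libraries where they do the work, as an engineer would, in place of code of your own. Each camera call takes 0.05 s, during which the arm holds its last target. There are 200 camera calls.

### The job

The joystick unit has to stand parallel to the front of the microscope's vibration isolation platform. Bring the straightedge gently up against both front levelling feet of the platform so that its long edge touches both at once, then set the joystick unit flush against the straightedge's near edge, between the two feet with its lever towards you. Push lightly, so that the levelled platform is not shoved (at most about 8 N on it), leave both in place and touching, and do not disturb the other things on the bench.

Things in the scene. Friction and masses are not known exactly. Their poses are not given: they have to be found in the camera images.
- platform: Low immovable microscope platform, dark steel top with hole grid, 400 x 240 mm, top 50 mm above the bench. Origin on the bench midway between its two front feet; x points from the feet back to the platform, y from right foot to left foot. Front face 65 mm (top plate 50) behind the feet's centre line; each foot is carried by a lug 16 mm wide, 26 to 36 mm high, that ends in a small boss over the foot's centre.
- foot_left: Left (+y) front levelling foot: upright steel cylinder, 30 mm diameter, 26 mm high, rigid, 120 mm from the platform origin. Origin at the centre of its underside, on the bench.
- foot_right: Right (-y) front levelling foot, the same, 120 mm from the platform origin on the other side.
- straightedge: Loose aluminium straightedge flat on the bench before the platform, 0.28 to 0.49 kg: bar 360 mm long (its y), 45 mm wide (its x), 8 mm thick, with a raised grip rib along its middle, 140 mm long, 14 mm wide, top 30 mm above the bench. Origin at the centre of its underside; its +x edge faces the platform. Sliding it takes 2 to 6 N.
- joystick: Loose joystick unit, 0.5 to 0.9 kg, left or right of the straightedge (tip box opposite). Grey base 90 mm wide (y), 18 mm high, from x = +35 mm (flat front face, to set against the straightedge) to -85. White housing to grip, centred on the origin, 40 mm long (x), 36 wide (y), 18 to 72 mm high, dial on top; black lever 58 mm behind it, top 84 mm. Origin on the underside below the housing. Slides at 4 to 10 N.
- joystick_face (a point): Centre of the joystick base's flat front face, 4 mm above its underside; axes as the joystick's.
- tip_box: Bystander: blue pipette tip box with clear lid, 120 x 82 mm, 67 mm high. Origin under its centre.
- dishes: Bystander: stack of three clear culture dishes on the platform, 60 mm diameter, 40 mm high. Origin under its centre.
- objective: Bystander: microscope objective standing on the platform, 34 mm diameter, 40 mm high. Origin under its centre.
- stage_insert: Bystander: flat aluminium ring on the platform, 104 mm diameter, 6 mm high. Origin under its centre.
- screwdriver: Bystander: screwdriver 150 mm long lying on the bench beyond the left foot. Origin about its middle, on the bench.
- media_bottle: Bystander: amber bottle, 60 mm diameter, 120 mm high, left. Origin under its centre.
- slide_box: Bystander: flat white and grey slide box, 102 x 87 mm, 34 mm high, right. Origin under its centre.

How it is judged:
On the way, in this order (a step that is already met when the one before it is completed fails the run):
1. the straightedge touches both front feet at once (at least 0.5 N on each) (contact force between straightedge and foot_left above 0.5 N and contact force between straightedge and foot_right above 0.5 N and x of each of foot_left, foot_right in the frame of straightedge below 0.0395 m and y of foot_left in the frame of straightedge between -0.18 and 0.18 m and y of foot_right in the frame of straightedge between -0.18 and 0.18 m and x of platform in the frame of straightedge above 0 m and angle between straightedge's own z axis and vertical below 0.03 rad and height (world z) of straightedge below 0.003 m), for 0.2 s.
2. with the straightedge on both feet, the joystick unit is pressed flush against its near edge (at least 0.5 N) (contact force between joystick and straightedge above 0.5 N and x of each of foot_left, foot_right in the frame of straightedge below 0.0395 m and y of foot_left in the frame of straightedge between -0.18 and 0.18 m and y of foot_right in the frame of straightedge between -0.18 and 0.18 m and x of platform in the frame of straightedge above 0 m and angle between each of straightedge, joystick's own z axis and vertical below 0.03 rad and height (world z) of each of straightedge, joystick below 0.003 m and x of joystick_face in the frame of straightedge between -0.0245 and -0.02 m and angle between the x axis of joystick and the x axis of straightedge, either way round below 0.025 rad and y of joystick in the frame of platform between -0.08 and 0.08 m), for 0.2 s.
At the end, for the whole second after the job is handed in: The straightedge lies flat with its far edge within 2 mm of both front feet; the joystick unit stands with its front face within 2 mm of the near edge, parallel within 0.025 rad, at most 80 mm off the platform's middle line, lever towards the robot; both released and at rest (x of each of foot_left, foot_right in the frame of straightedge below 0.0395 m and y of foot_left in the frame of straightedge between -0.18 and 0.18 m and y of foot_right in the frame of straightedge between -0.18 and 0.18 m and x of platform in the frame of straightedge above 0 m and angle between each of straightedge, joystick's own z axis and vertical below 0.03 rad and height (world z) of each of straightedge, joystick below 0.003 m and x of joystick_face in the frame of straightedge between -0.0245 and -0.02 m and angle between the x axis of joystick and the x axis of straightedge, either way round below 0.025 rad and y of joystick in the frame of platform between -0.08 and 0.08 m and linear speed of each of straightedge, joystick below 0.01 m/s); the robot touches nothing.
It fails at once if the platform or its feet are pushed with more than 8 N by the straightedge, the joystick or the gripper (contact force between any of straightedge, joystick, the arm, the fingers and platform above 8 N).
It fails at once if a bystander is moved by more than 20 mm (distance of any of tip_box, dishes, objective, stage_insert, screwdriver, media_bottle, slide_box from where it was at the start of the episode above 0.02 m).
It also fails if it takes over 72 s, if anything falls off the work surface, if the arm or the gripper's body presses on something with over 40 N, if the wrist force passes 120 N, or if a joint passes its speed limit or range.

## Working session

There is one attempt and no reset: what is moved stays moved. The work goes in short steps, Python scripts to look and compute and a tool call to move; the robot and the scene stay as the last step left them, time stands still between calls to the robot, and variables do not carry over. Pictures are saved under pics/ and viewed, at most 10 in all, crops included, and the job is handed in when it is done.

Besides the shell and the picture viewer there is one more tool, called after "Emit:" in YAML: its name, and indented under it one key for each argument. step_arm: Moves the arm, as the interface text tells. Its arguments: {"type":"object","properties":{"commands":{"type":"array"},"fingers":{"type":"number"},"grip_force":{"type":"number"}},"required":["commands"]}

```bash
mkdir -p pics; ls; python3 - <<'E'
from cell import *
import cv2
for c in("top","side"):
    cv2.imwrite(f"pics/{c}0.png",read_camera(c)[:,:,::-1]); k=get_calibration(c); print(k)
for n in["platform","foot_left","foot_right","straightedge","joystick","joystick_face","tip_box"]:
    print(n,[(r["at"],r["confidence"]) for r in search_frame("top",n)[:2]],[(r["at"],r["confidence"]) for r in search_frame("side",n)[:2]])
print(observe())
E
```

```text
pics
{'camera_matrix': array([[460.93581052,   0.        , 281.80417692],
       [  0.        , 460.93581052, 211.95942128],
       [  0.        ,   0.        ,   1.        ]]), 'world_from_camera': array([[ 0.00978082,  0.98579545, -0.16766535,  0.36757987],
       [-0.99993054,  0.01074487,  0.00484363,  0.00458914],
       [ 0.00657637,  0.16760633,  0.98583207,  1.42471185],
       [ 0.        ,  0.        ,  0.        ,  1.        ]])}
{'camera_matrix': array([[513.99068489,   0.        , 281.98656376],
       [  0.        , 513.99068489, 207.55777823],
       [  0.        ,   0.        ,   1.        ]]), 'world_from_camera': array([[ 0.98972245,  0.09726446, -0.10482889,  0.4327734 ],
       [-0.14251089,  0.61018287, -0.77933787, -1.01546571],
       [-0.01183708,  0.78626744,  0.61777293,  0.87662237],
       [ 0.        ,  0.        ,  0.        ,  1.        ]])}
platform [([0.8375, -0.0199, 0.0537], 0.76)] [([0.8312, -0.0791, 0.0492], 0.6)]
foot_left [([0.6633, 0.121, 0.0239], 0.38)] [([0.6565, 0.1089, 0.0233], 0.57)]
foot_right [] [([0.6514, -0.1277, 0.0274], 0.66)]
straig
[... 401 characters left out ...]
449, 0.0751], 0.32)]
{'time': 0.8, 'qpos': array([-1.37603411e+00,  3.41959454e-01,  1.52409796e+00,  3.87313186e-05,
        1.27540563e+00, -1.46002310e-01]), 'qvel': array([ 0.00107546, -0.00233128,  0.00023649,  0.00019451, -0.0017659 ,
       -0.00071517]), 'joint_efforts': array([-9.60731013e-04, -4.31085670e+01, -2.44471407e+01,  7.18786195e-02,
        4.82853886e-02, -8.68188891e-06]), 'tool_pos': array([ 0.17549399, -0.49482071,  0.22676228]), 'tool_rot': array([ 3.14145903e+00, -1.78044107e-05,  3.40753255e-01]), 'contact_force': array([-0.78211043, -0.27004204,  0.33444829]), 'torque': array([0.01537711, 0.0038984 , 0.03192557]), 'grip_force': 0.0, 'opening': 0.09182675534882359}
```

View pics/top0.png

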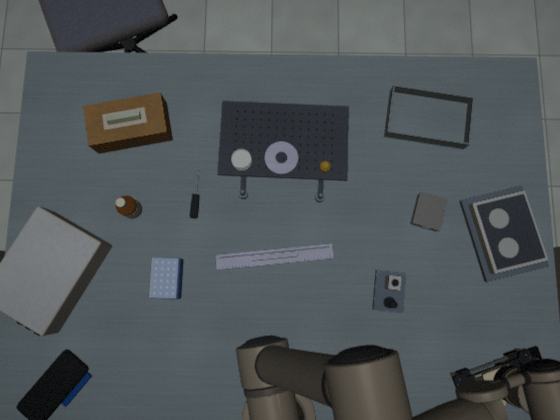

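View pics/side0.png

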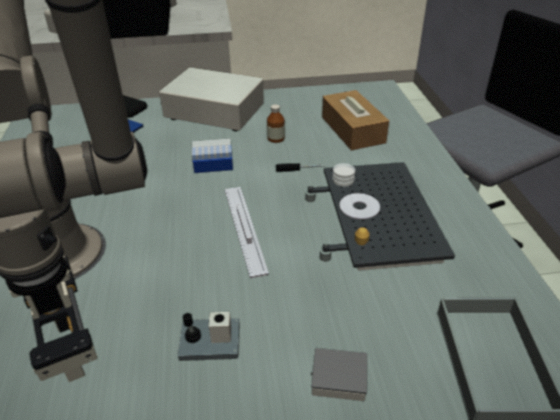

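The top picture shows the straightedge around (274,257), the feet near (243,195) and (320,197), and the joystick near (390,290) with its lever towards the robot. The tip box is at (166,278). The side view confirms this layout. Next I'll measure more precisely.

```bash
cat > h.py <<'E'
import numpy as np, cv2
from cell import *
def px2w(c,uv,z):
    k=get_calibration(c);K=k["camera_matrix"];T=k["world_from_camera"]
    uv=np.atleast_2d(np.array(uv,float)); d=np.c_[(uv[:,0]-K[0,2])/K[0,0],-(uv[:,1]-K[1,2])/K[1,1],-np.ones(len(uv))]@T[:3,:3].T
    o=T[:3,3]; return o+d*((z-o[2])/d[:,2])[:,None]
def w2px(c,P):
    k=get_calibration(c);K=k["camera_matrix"];T=k["world_from_camera"]
    p=(np.atleast_2d(P)-T[:3,3])@T[:3,:3]; return np.c_[K[0,0]*p[:,0]/-p[:,2]+K[0,2],K[1,1]*-p[:,1]/-p[:,2]+K[1,2]]
E
python3 - <<'E'
from h import *
im=cv2.imread("pics/top0.png")
cv2.imwrite("pics/topc.png",cv2.resize(im[170:320,210:410],None,fx=4,fy=4,interpolation=cv2.INTER_CUBIC))
im2=cv2.imread("pics/side0.png")
cv2.imwrite("pics/sidec.png",cv2.resize(im2[170:370,170:370],None,fx=3,fy=3,interpolation=cv2.INTER_CUBIC))
def rect(cam,im,box,z,f):
    a,b,c,d=box; m=f(im[b:d,a:c].astype(int)).astype(np.uint8)
    n,l,s,ce=cv2.connectedComponentsWithStats(m); i=1+s[1:,4].argmax()
    pts=np.argwhere(l==i)[:,::-1]+[a,b]
    w=px2w(cam,pts,z)[:,:2]; r=cv2.minAreaRect((w*1000).astype(np.float32)); v,V=np.linalg.eigh(np.cov(w.T)); ax=V[:,1]
    print(cam,len(pts),r,"mean",w.mean(0),"pca angle",np.arctan2(ax[1],ax[0]))
for cam,I,b in(("top",im,(208,235,342,280)),("side",im2,(215,180,275,280))):
    print(I[b[1]+3,b[0]+3])
    for t in(130,140,150): rect(cam,I,b,.008,lambda x:x.mean(2)>t)
E
```

```text
[101  97  86]
top 28 ((464.24462890625, 105.96981048583984), (12.224879264831543, 30.637210845947266), 0.5880336165428162) mean [0.4648975  0.10594578] pca angle 1.7644180966431708Traceback (most recent call last):
  File "<stdin>", line 14, in <module>
  File "<stdin>", line 8, in rect
ValueError: attempt to get argmax of an empty sequence
```

View pics/topc.png

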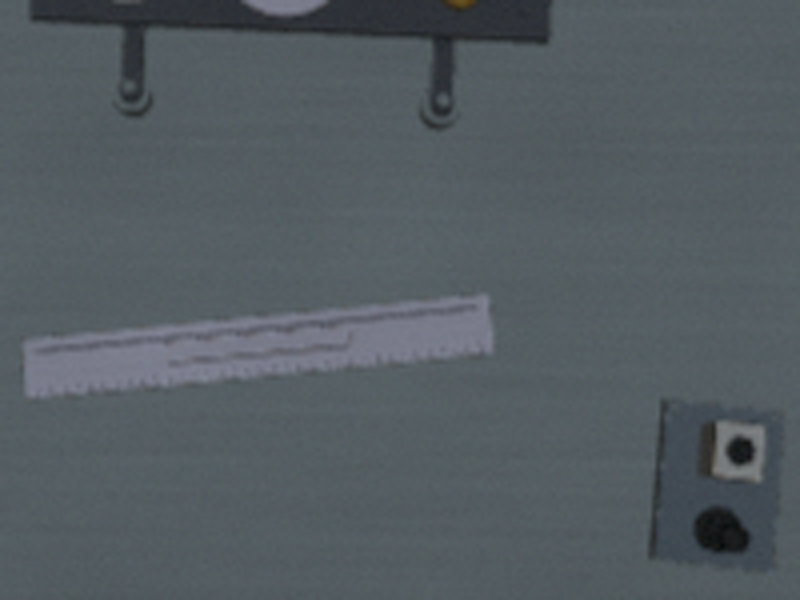

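View pics/sidec.png

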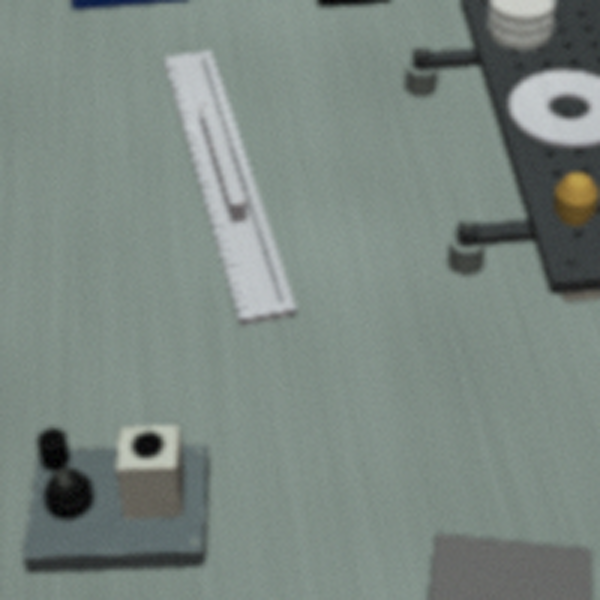

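The crop (4x, offset 210,170) shows the straightedge corners at about (25,340), (487,295), (493,352) and (27,397), the bosses at (131,88) and (441,101), and the joystick base corners at (662,400), (785,410), (775,570) and (653,558). The side crop shows the same arrangement, with the rib upright.

```bash
python3 - <<'E'
from h import *
T=lambda l:np.array(l)/4+[210-.375,170-.375]
S=lambda l:np.array(l)/3+[170-.33,170-.33]
np.set_printoptions(precision=4,suppress=True)
for cam,file,b in(("top","top0",(208,240,342,275)),("side","side0",(222,183,272,278))):
    g=cv2.imread(f"pics/{file}.png")[b[1]:b[3],b[0]:b[2],2]; g=cv2.GaussianBlur(g,(3,3),0)
    t,m=cv2.threshold(g,0,1,cv2.THRESH_OTSU); m=cv2.morphologyEx(m,cv2.MORPH_CLOSE,np.ones((5,5)))
    n,l,s,_=cv2.connectedComponentsWithStats(m);i=1+s[1:,4].argmax()
    w=px2w(cam,np.argwhere(l==i)[:,::-1]+b[:2],.008)[:,:2]
    v,V=np.linalg.eigh(np.cov(w.T));print(cam,t,len(w),cv2.minAreaRect((w*1000).astype('f')),w.mean(0),"yaw of x-axis",np.arctan(-V[0,1]/V[1,1]))
def ang(a,b): d=b-a; return np.arctan2(d[1],d[0])
c=px2w("top",T([(25,340),(487,295),(493,352),(27,397)]),.008);print("SE",c.mean(0),ang(c[1],c[0])-np.pi/2,ang(c[2],c[3])-np.pi/2)
c=px2w("side",S([(166,58),(212,52),(297,310),(241,321)]),.008);print("SE side",c.mean(0),ang(c[2],c[1])-np.pi/2,ang(c[3],c[0])-np.pi/2)
bt=px2w("top",T([(131,88),(441,101)]),.037);print("boss top",bt)
bs=px2w("side",S([(423,57),(466,231)]),.037);print("boss side",bs)
for b in(bt,bs):print(b.mean(0),ang(b[1],b[0])-np.pi/2)
f=px2w("top",T([(30,20),(548,42)]),.05);print("front edge",f,ang(f[1],f[0])-np.pi/2)
J=px2w("top",T([(662,400),(785,411),(775,571),(653,558)]),.018);print("J base",J,ang(J[1],J[0])-np.pi/2,ang(J[2],J[3])-np.pi/2,ang(J[3],J[0]),ang(J[2],J[1]))
H=px2w("top",T([(714,421),(766,424),(764,482),(712,478)]),.072);print("H",H.mean(0),ang(H[3],H[0]),ang(H[2],H[1]))
J=px2w("side",S([(208,447),(205,553),(27,557),(38,449)]),.018);print("J side",J,ang(J[1],J[0])-np.pi/2,ang(J[2],J[1]),ang(J[3],J[0]))
H=px2w("side",S([(119,427),(180,426),(182,469),(118,469)]),.072);print("H side",H.mean(0),ang(H[0],H[1]),ang(H[3],H[2]))
E
```

```text
top 100.0 1765 ((470.8004150390625, 19.34912109375), (46.89579391479492, 360.97381591796875), 6.311401844024658) [0.4708 0.0198] yaw of x-axis 0.10779841628401703
side 154.0 1548 ((471.8016052246094, 14.341705322265625), (46.410465240478516, 366.40887451171875), 6.387518882751465) [ 0.4731 -0.0004] yaw of x-axis 0.10772134989657058
SE [0.471  0.0193 0.008 ] 0.10755625261748691 0.10602739711242393
SE side [0.4721 0.0143 0.008 ] 0.10785501209520354 0.10647653069120566
boss top [[ 0.6657  0.1196  0.037 ]
 [ 0.6582 -0.1188  0.037 ]]
boss side [[ 0.6658  0.1151  0.037 ]
 [ 0.6558 -0.1234  0.037 ]]
[0.6619 0.0004 0.037 ] -0.03163235429912348
[ 0.6608 -0.0042  0.037 ] -0.04197033031448694
front edge [[ 0.7153  0.1972  0.05  ]
 [ 0.7025 -0.1998  0.05  ]] -0.03219800093034708
J base [[ 0.4324 -0.2873  0.018 ]
 [ 0.425  -0.3805  0.018 ]
 [ 0.3062 -0.3688  0.018 ]
 [ 0.3149 -0.2777  0.018 ]] -0.07867191890899239 -0.0946692952418895 -0.08137082382823993 -0.09809277339553092
H [ 0.3935 -0.3312  0.072 ] -0.06425071445457894 -0.06837370911200143
J side [[ 0.4339 -0.2959  0.018 ]
 [ 0.425  -0.3847  0.018 ]
 [ 0.3082 -0.37    0.018 ]
 [ 0.3146 -0.2793  0.018 ]] -0.09953490913574004 -0.12488367087805509 -0.13788752786018643
H side [ 0.3956 -0.3356  0.072 ] -0.13198238503544865 -0.15254736582973166
```

```bash
cat >> h.py <<'E'
def go(x,y,z,yaw=None):
    "tool-axis mm shift (after turning by roll) to reach a world target"
    s=observe(); p=s["tool_pos"]; a=s["tool_rot"][2]; yaw=a if yaw is None else yaw
    d=(np.array([x,y,z])-p)*1000; c,n=np.cos(yaw),np.sin(yaw)
    print("t",s["time"],"roll",round(-(yaw-a),4),"then shift",np.round([c*d[0]+n*d[1],n*d[0]-c*d[1],-d[2]],2))
E
python3 -c "
from h import *
go(.471,.017,.15,np.pi/2+.107)"
```

```text
t 0.8 roll -1.337 then shift [477.33 348.48  76.76]
```

Emit:
step_arm:
  commands:
    - {"translation":[0,0,0],"roll":-0.12}
    - {"translation":[0,0,0],"roll":-0.12}
    - {"translation":[0,0,0],"roll":-0.12}
    - {"translation":[0,0,0],"roll":-0.12}
    - {"translation":[0,0,0],"roll":-0.12}
    - {"translation":[0,0,0],"roll":-0.12}
    - {"translation":[0,0,0],"roll":-0.12}
    - {"translation":[0,0,0],"roll":-0.12}
    - {"translation":[0,0,0],"roll":-0.12}
    - {"translation":[0,0,0],"roll":-0.12}
    - {"translation":[0,0,0],"roll":-0.12}
    - {"translation":[0,0,0],"roll":-0.017}
  fingers: 0.5
  grip_force: 15

```text
time: 1.8
tool_pos: [0.1755, -0.4948, 0.2267]
tool_rot: [-3.142, 0.0, 1.682]
contact_force: [-0.6, -0.8, 0.4]
opening: 0.046
grip_force: 0.0
```

Emit:
step_arm:
  commands:
    - {"translation":[26.5,19.4,4.2],"roll":0}
    - {"translation":[26.5,19.4,4.2],"roll":0}
    - {"translation":[26.5,19.4,4.2],"roll":0}
    - {"translation":[26.5,19.4,4.2],"roll":0}
    - {"translation":[26.5,19.4,4.2],"roll":0}
    - {"translation":[26.5,19.4,4.2],"roll":0}
    - {"translation":[26.5,19.4,4.2],"roll":0}
    - {"translation":[26.5,19.4,4.2],"roll":0}
    - {"translation":[26.5,19.4,4.2],"roll":0}
    - {"translation":[26.5,19.4,4.2],"roll":0}
    - {"translation":[26.5,19.4,4.2],"roll":0}
    - {"translation":[26.5,19.4,4.2],"roll":0}
    - {"translation":[26.5,19.4,4.2],"roll":0}
    - {"translation":[26.5,19.4,4.2],"roll":0}
    - {"translation":[26.5,19.4,4.2],"roll":0}
    - {"translation":[26.5,19.4,4.2],"roll":0}
    - {"translation":[26.5,19.4,4.2],"roll":0}
    - {"translation":[26.5,19.4,4.2],"roll":0}

```text
time: 3.3
tool_pos: [0.4724, 0.0184, 0.151]
tool_rot: [3.141, 0.0, 1.675]
contact_force: [1.6, 0.5, -0.2]
opening: 0.046
grip_force: 0.0
```

```bash
python3 -c "
from h import *
go(.471,.017,.012,np.pi/2+.107)
s=observe();print(s['tool_pos'],s['tool_rot'])"
```

```text
t 3.3 roll -0.0032 then shift [ -1.22  -1.56 139.03]
[0.47242431 0.01837721 0.15103061] [3.14117084e+00 2.32156958e-04 1.67462061e+00]
```

Emit:
step_arm:
  commands:
    - {"translation":[0,-1.0,15],"roll":0}
    - {"translation":[0,0,20],"roll":0}
    - {"translation":[0,0,20],"roll":0}
    - {"translation":[0,0,20],"roll":0}
    - {"translation":[0,0,20],"roll":0}
    - {"translation":[0,0,20],"roll":0}
    - {"translation":[0,0,10],"roll":0}
    - {"translation":[0,0,9],"roll":0}
    - {"translation":[0,0,5],"roll":0}
    - {"translation":[0,0,0],"roll":0}

```text
time: 4.13
tool_pos: [0.4705, 0.0166, 0.0114]
tool_rot: [-3.14, -0.0, 1.677]
contact_force: [-0.2, -0.2, 0.2]
opening: 0.0453
grip_force: 0.0
```

Emit:
step_arm:
  commands:
    - {"translation":[0,0,0],"roll":0}
    - {"translation":[0,0,0],"roll":0}
    - {"translation":[0,0,0],"roll":0}
    - {"translation":[0,0,0],"roll":0}
    - {"translation":[0,0,0],"roll":0}
    - {"translation":[0,0,0],"roll":0}
    - {"translation":[0,0,0],"roll":0}
    - {"translation":[0,0,0],"roll":0}
  fingers: 0

```text
time: 4.8
tool_pos: [0.471, 0.0166, 0.0125]
tool_rot: [3.141, 0.0, 1.678]
contact_force: [-0.8, 1.3, 4.8]
opening: 0.0138
grip_force: 15.0
```

```bash
python3 -c "
from h import *
go(.6175,.0,.012,np.pi/2-.032)
s=observe();print(s['tool_pos'],s['tool_rot'],s['contact_force'])"
```

```text
t 4.8 roll 0.139 then shift [-11.89 147.     0.45]
[0.47096019 0.01659028 0.01245011] [3.14104423e+00 2.30188301e-04 1.67777167e+00] [-0.84508921  1.29059932  4.75317319]
```

Emit:
step_arm:
  commands:
    - {"translation":[0,0,-0.5],"roll":0.035}
    - {"translation":[0,0,0],"roll":0.035}
    - {"translation":[0,0,0],"roll":0.035}
    - {"translation":[0,0,0],"roll":0.034}
    - {"translation":[-0.7,8.5,0],"roll":0}
    - {"translation":[-0.7,8.5,0],"roll":0}
    - {"translation":[-0.7,8.5,0],"roll":0}
    - {"translation":[-0.7,8.5,0],"roll":0}
    - {"translation":[-0.7,8.5,0],"roll":0}
    - {"translation":[-0.7,8.5,0],"roll":0}
    - {"translation":[-0.7,8.5,0],"roll":0}
    - {"translation":[-0.7,8.5,0],"roll":0}
    - {"translation":[-0.7,8.5,0],"roll":0}
    - {"translation":[-0.7,8.5,0],"roll":0}
    - {"translation":[-0.7,8.5,0],"roll":0}
    - {"translation":[-0.7,8.5,0],"roll":0}
    - {"translation":[-0.7,8.5,0],"roll":0}
    - {"translation":[-0.7,8.5,0],"roll":0}
    - {"translation":[-0.7,8.5,0],"roll":0}
    - {"translation":[-0.7,8.5,0],"roll":0}

```text
time: 6.47
tool_pos: [0.6071, 0.001, 0.0124]
tool_rot: [-3.141, 0.0, 1.539]
contact_force: [-1.4, -0.1, -0.7]
opening: 0.0138
grip_force: 15.0
```

```bash
python3 - <<'E'
from h import *
go(.6175,.0,.012,np.pi/2-.032)
im=read_camera("top");s=observe();print(s['tool_pos'],s['tool_rot'],s['contact_force'])
im2=read_camera("side")
a=cv2.resize(im[170:245,205:345],None,fx=5,fy=5,interpolation=cv2.INTER_CUBIC)
b=cv2.resize(im2[165:285,230:370],None,fx=5,fy=5,interpolation=cv2.INTER_CUBIC)
cv2.imwrite("pics/b1.png",b[...,::-1]); cv2.imwrite("pics/a1.png",a[...,::-1])
E
```

```text
t 6.4667 roll 0.0 then shift [-0.63 10.4   0.42]
[0.60906582 0.00061971 0.01269367] [3.13884748e+00 3.45482211e-04 1.53858259e+00] [ 1.66018312 -0.56317711 -2.95381015]
```

View pics/b1.png

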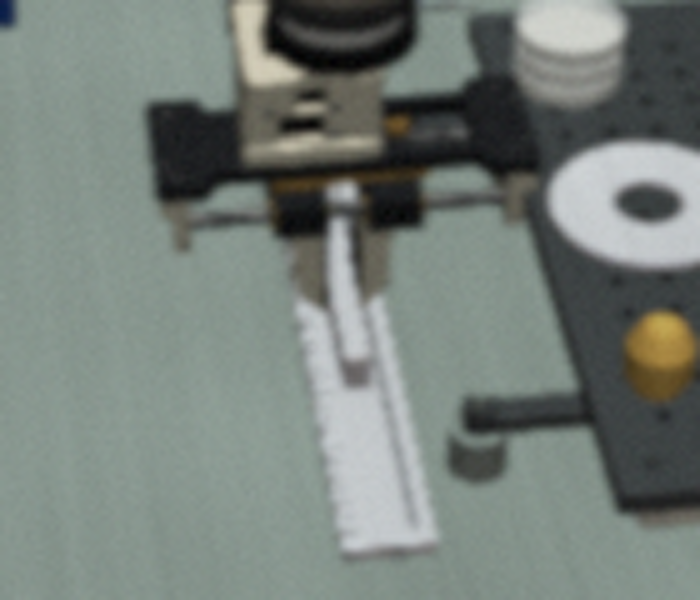

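The side crop shows the straightedge held by the rib, with its front edge about 15 mm short of the right foot (foot at (478,455), edge at (415,465)). I'll close to about 6 mm, release the grip slightly, and push with the rear finger so the bar can align itself to the feet.

Emit:
step_arm:
  commands:
    - {"translation":[0,2,0],"roll":0}
    - {"translation":[0,2,0],"roll":0}
    - {"translation":[0,2,0],"roll":0}
    - {"translation":[0,1.5,0],"roll":0}
    - {"translation":[0,0,0],"roll":0}
    - {"translation":[0,0,0],"roll":0}

```text
time: 7.07
tool_pos: [0.6139, 0.0009, 0.0125]
tool_rot: [3.141, 0.0, 1.539]
contact_force: [0.5, 0.6, -2.6]
opening: 0.014
grip_force: 15.0
```

Emit:
step_arm:
  commands:
    - {"translation":[0,0,0],"roll":0}
    - {"translation":[0,0,0],"roll":0}
    - {"translation":[0,0,0],"roll":0}
    - {"translation":[0,1.5,0],"roll":0}
    - {"translation":[0,0,0],"roll":0}
    - {"translation":[0,0,0],"roll":0}
    - {"translation":[0,0,0],"roll":0}
  fingers: 0.22

```text
time: 7.65
tool_pos: [0.6154, 0.0008, 0.0126]
tool_rot: [3.141, 0.0, 1.539]
contact_force: [-0.0, 0.5, 0.6]
opening: 0.0204
grip_force: 0.0
```

```bash
cat >> h.py <<'E'
def ft(n=6):
    r=[]
    for i in range(n):
        read_camera("side"); s=observe(); r.append(np.r_[s["contact_force"],s["tool_pos"]*1000])
    print(s["time"],np.round(np.mean(r,0),2),"std",np.round(np.std(r,0),2))
E
python3 -c "
from h import *
ft()"
```

```text
7.95 [-2.6000e-01 -1.6000e-01  2.0000e-02  6.1531e+02  7.9000e-01  1.2590e+01] std [0.35 0.31 0.5  0.02 0.01 0.02]
```

Emit:
step_arm:
  commands:
    - {"translation":[0,0.5,0],"roll":0}
    - {"translation":[0,0.5,0],"roll":0}
    - {"translation":[0,0.5,0],"roll":0}
    - {"translation":[0,0.5,0],"roll":0}
    - {"translation":[0,0.5,0],"roll":0}
    - {"translation":[0,0.5,0],"roll":0}
    - {"translation":[0,0.5,0],"roll":0}
    - {"translation":[0,0.5,0],"roll":0}

```text
time: 8.62
tool_pos: [0.6192, 0.0007, 0.0126]
tool_rot: [-3.141, 0.0, 1.539]
contact_force: [-2.3, -0.0, 1.3]
opening: 0.0202
grip_force: 1.2
```

```bash
python3 -c "
from h import *
ft(3)"
```

```text
8.7667 [ -1.61   0.65   0.73 619.37   0.7   12.55] std [0.25 0.37 0.34 0.02 0.01 0.02]
```

Emit:
step_arm:
  commands:
    - {"translation":[0,0.4,0],"roll":0}
    - {"translation":[0,0.4,0],"roll":0}
    - {"translation":[0,0.4,0],"roll":0}
    - {"translation":[0,0.4,0],"roll":0}
    - {"translation":[0,0.4,0],"roll":0}

```text
time: 9.18
tool_pos: [0.6214, 0.0006, 0.0125]
tool_rot: [3.142, 0.0, 1.539]
contact_force: [-2.4, 0.5, 0.4]
opening: 0.02
grip_force: 0.9
```

```bash
python3 -c "
from h import *
ft(3)"
```

```text
9.3333 [-1.4600e+00  3.8000e-01  5.0000e-02  6.2149e+02  5.8000e-01  1.2540e+01] std [0.17 0.1  0.53 0.01 0.01 0.  ]
```

Emit:
step_arm:
  commands:
    - {"translation":[0,0.4,0],"roll":0}
    - {"translation":[0,0.4,0],"roll":0}
    - {"translation":[0,0.4,0],"roll":0}
    - {"translation":[0,0.4,0],"roll":0}

```text
time: 9.67
tool_pos: [0.623, 0.0005, 0.0125]
tool_rot: [3.142, 0.0, 1.539]
contact_force: [-1.9, -0.7, -0.5]
opening: 0.02
grip_force: 0.7
```

Emit:
step_arm:
  commands:
    - {"translation":[0,0.4,0],"roll":0}
    - {"translation":[0,0.4,0],"roll":0}
    - {"translation":[0,0.4,0],"roll":0}

```text
time: 9.92
tool_pos: [0.6242, 0.0005, 0.0126]
tool_rot: [-3.142, 0.0, 1.539]
contact_force: [-1.7, 0.4, -0.8]
opening: 0.0205
grip_force: 0.6
```

```bash
python3 -c "
from h import *
ft(3)"
```

```text
10.0667 [-6.2000e-01 -4.1000e-01 -5.3000e-01  6.2428e+02  5.1000e-01  1.2610e+01] std [0.22 0.49 0.59 0.01 0.01 0.03]
```

Emit:
step_arm:
  commands:
    - {"translation":[0,0.3,0],"roll":0}
    - {"translation":[0,0.3,0],"roll":0}
    - {"translation":[0,0.3,0],"roll":0}

```text
time: 10.32
tool_pos: [0.625, 0.0005, 0.0127]
tool_rot: [-3.142, 0.0, 1.539]
contact_force: [-1.5, 0.7, -0.8]
opening: 0.0204
grip_force: 0.8
```

Emit:
step_arm:
  commands:
    - {"translation":[0,0.3,0],"roll":0}
    - {"translation":[0,0.3,0],"roll":0}
    - {"translation":[0,0.3,0],"roll":0}

```text
time: 10.57
tool_pos: [0.6259, 0.0005, 0.0126]
tool_rot: [-3.141, 0.0, 1.539]
contact_force: [-1.8, 0.1, -0.4]
opening: 0.0204
grip_force: 0.9
```

```bash
python3 -c "
from h import *
ft(4)"
```

```text
10.7667 [-1.6000e+00  3.0000e-02 -2.0000e-01  6.2601e+02  4.5000e-01  1.2640e+01] std [0.17 0.31 0.35 0.01 0.02 0.01]
```

Emit:
step_arm:
  commands:
    - {"translation":[0,0.3,0],"roll":0}
    - {"translation":[0,0.3,0],"roll":0}
    - {"translation":[0,0,0],"roll":0}

```text
time: 11.02
tool_pos: [0.6263, 0.0004, 0.0126]
tool_rot: [-3.141, 0.0, 1.539]
contact_force: [-2.6, -0.3, 1.3]
opening: 0.0205
grip_force: 1.4
```

Emit:
step_arm:
  commands:
    - {"translation":[0,0.3,0],"roll":0}
    - {"translation":[0,0.3,0],"roll":0}
    - {"translation":[0,0,0],"roll":0}

```text
time: 11.27
tool_pos: [0.6264, 0.0005, 0.0126]
tool_rot: [-3.14, 0.0, 1.539]
contact_force: [-5.1, -0.1, 3.0]
opening: 0.0202
grip_force: 2.7
```

```bash
python3 -c "
from h import *
ft(4)"
```

```text
11.4667 [-5.550e+00  7.000e-02  3.350e+00  6.264e+02  4.600e-01  1.260e+01] std [0.39 0.72 0.43 0.02 0.   0.02]
```

Contact made: total 5.5 N against about 2 N of sliding friction, which a single foot couldn't sustain. I'll back the finger off and rise.

Emit:
step_arm:
  commands:
    - {"translation":[0,-0.5,0],"roll":0}
    - {"translation":[0,-1.0,0],"roll":0}
    - {"translation":[0,-2.0,0],"roll":0}
    - {"translation":[0,0,0],"roll":0}
    - {"translation":[0,0,-4],"roll":0}
    - {"translation":[0,0,-10],"roll":0}
    - {"translation":[0,0,-15],"roll":0}
    - {"translation":[0,0,-30],"roll":0}
    - {"translation":[0,0,-40],"roll":0}
    - {"translation":[0,-30,-25],"roll":0}
    - {"translation":[-35,-20,0],"roll":0}
    - {"translation":[-35,-20,0],"roll":0.1}
    - {"translation":[-35,-20,0],"roll":0.1}
    - {"translation":[-35,-20,0],"roll":0.1}
    - {"translation":[-35,-20,0],"roll":0.1}
    - {"translation":[-35,-20,0],"roll":0.1}
    - {"translation":[0,0,0],"roll":0.1}
    - {"translation":[0,0,0],"roll":0.1}
    - {"translation":[0,0,0],"roll":0.12}
    - {"translation":[0,0,0],"roll":0.12}
  fingers: 0.22

```text
time: 13.13
tool_pos: [0.4366, -0.1793, 0.1378]
tool_rot: [3.14, -0.001, 0.592]
contact_force: [0.5, -0.3, 0.9]
opening: 0.02
grip_force: 0.0
```

```bash
python3 - <<'E'
from h import *
im=read_camera("top");im2=read_camera("side")
a=cv2.resize(im[175:250,205:345],None,fx=5,fy=5,interpolation=cv2.INTER_CUBIC)
b=cv2.resize(im2[165:285,245:365],None,fx=3,fy=3,interpolation=cv2.INTER_CUBIC)
c=np.zeros((600,800,3),np.uint8);c[:375,:700]=a;cv2.imwrite("pics/c2.png",cv2.cvtColor(a,cv2.COLOR_RGB2BGR));cv2.imwrite("pics/top2.png",im[...,::-1]);cv2.imwrite("pics/side2.png",im2[...,::-1])
go(.3945,-.333,.15,-.09)
E
```

```text
t 13.2333 roll 0.6872 then shift [-28.22 157.08 -12.36]
```

View pics/c2.png

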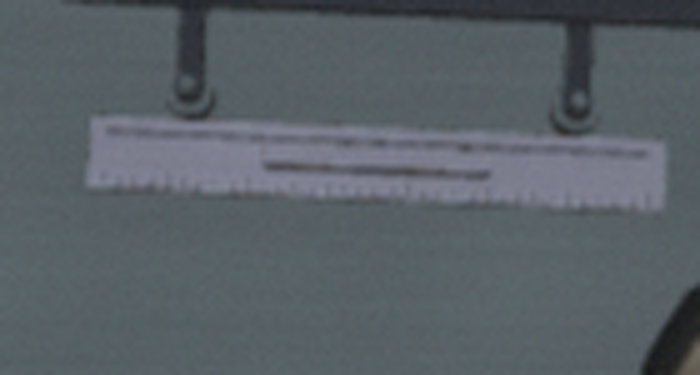

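The crop shows the bar flush under both feet at (190,112) and (575,128), with its near edge from (88,187) to (662,210). Now to the joystick.

Emit:
step_arm:
  commands:
    - {"translation":[0,0,0],"roll":0.12}
    - {"translation":[0,0,0],"roll":0.12}
    - {"translation":[0,0,0],"roll":0.12}
    - {"translation":[0,0,0],"roll":0.12}
    - {"translation":[0,0,0],"roll":0.12}
    - {"translation":[0,0,0],"roll":0.087}
    - {"translation":[-4.7,26.2,-2],"roll":0}
    - {"translation":[-4.7,26.2,-2],"roll":0}
    - {"translation":[-4.7,26.2,-2],"roll":0}
    - {"translation":[-4.7,26.2,-2],"roll":0}
    - {"translation":[-4.7,26.2,-2],"roll":0}
    - {"translation":[-4.7,26.2,-2],"roll":0}
    - {"translation":[0,0,0],"roll":0}
    - {"translation":[0,0,0],"roll":0}
  fingers: 0.65

```text
time: 14.4
tool_pos: [0.3942, -0.3339, 0.1491]
tool_rot: [3.141, -0.001, -0.087]
contact_force: [-0.4, 1.0, 0.8]
opening: 0.0596
grip_force: 0.0
```

```bash
python3 - <<'E'
from h import *
s=observe()
go(.3945,-.333,.03,-.09)
b=(208,190,342,225); g=cv2.imread("pics/top2.png")[b[1]:b[3],b[0]:b[2],2]; g=cv2.GaussianBlur(g,(3,3),0)
t,m=cv2.threshold(g,0,1,cv2.THRESH_OTSU); m=cv2.morphologyEx(m,cv2.MORPH_CLOSE,np.ones((5,5)))
n,l,st,_=cv2.connectedComponentsWithStats(m);i=1+st[1:,4].argmax()
w=px2w("top",np.argwhere(l==i)[:,::-1]+b[:2],.008)[:,:2]
v,V=np.linalg.eigh(np.cov(w.T));print(t,len(w),cv2.minAreaRect((w*1000).astype('f')),w.mean(0),"yaw",np.arctan(-V[0,1]/V[1,1]))
E
```

```text
t 14.4 roll 0.0029 then shift [  0.23  -0.92 119.05]
101.0 1651 ((623.8097534179688, 4.4402008056640625), (359.25897216796875, 46.63905334472656), 88.20364379882812) [0.62406306 0.00481881] yaw -0.03346262183033234
```

Emit:
step_arm:
  commands:
    - {"translation":[0,-0.9,20],"roll":0}
    - {"translation":[0,0,25],"roll":0}
    - {"translation":[0,0,25],"roll":0}
    - {"translation":[0,0,25],"roll":0}
    - {"translation":[0,0,15],"roll":0}
    - {"translation":[0,0,9],"roll":0}
    - {"translation":[0,0,0],"roll":0}

```text
time: 14.98
tool_pos: [0.3941, -0.3302, 0.0282]
tool_rot: [-3.139, 0.002, -0.086]
contact_force: [-1.0, 0.4, -0.5]
opening: 0.0598
grip_force: 0.0
```

Emit:
step_arm:
  commands:
    - {"translation":[0,0,0],"roll":0}
    - {"translation":[0,0,0],"roll":0}
    - {"translation":[0,0,0],"roll":0}
    - {"translation":[0,0,0],"roll":0}
    - {"translation":[0,0,0],"roll":0}
    - {"translation":[0,0,0],"roll":0}
    - {"translation":[0,0,0],"roll":0}
    - {"translation":[0,0,0],"roll":0}
  fingers: 0
  grip_force: 20

```text
time: 15.65
tool_pos: [0.3951, -0.3326, 0.0307]
tool_rot: [3.14, -0.002, -0.089]
contact_force: [-0.1, -0.3, 5.6]
opening: 0.036
grip_force: 19.9
```

```bash
python3 -c "
from h import *
ft(2)
go(.546,.002,.03,-.033)"
```

```text
15.75 [-5.0000e-02  2.6000e-01  5.9900e+00  3.9508e+02 -3.3260e+02  3.0670e+01] std [0.25 0.02 0.4  0.   0.   0.  ]
t 15.75 roll -0.0555 then shift [ 139.79 -339.4     0.67]
```

Emit:
step_arm:
  commands:
    - {"translation":[0,0,-0.6],"roll":-0.028}
    - {"translation":[0,0,0],"roll":-0.0275}
    - {"translation":[7.7,-18.8,0],"roll":0}
    - {"translation":[7.7,-18.8,0],"roll":0}
    - {"translation":[7.7,-18.8,0],"roll":0}
    - {"translation":[7.7,-18.8,0],"roll":0}
    - {"translation":[7.7,-18.8,0],"roll":0}
    - {"translation":[7.7,-18.8,0],"roll":0}
    - {"translation":[7.7,-18.8,0],"roll":0}
    - {"translation":[7.7,-18.8,0],"roll":0}
    - {"translation":[7.7,-18.8,0],"roll":0}
    - {"translation":[7.7,-18.8,0],"roll":0}
    - {"translation":[7.7,-18.8,0],"roll":0}
    - {"translation":[7.7,-18.8,0],"roll":0}
    - {"translation":[7.7,-18.8,0],"roll":0}
    - {"translation":[7.7,-18.8,0],"roll":0}
    - {"translation":[7.7,-18.8,0],"roll":0}
    - {"translation":[7.7,-18.8,0],"roll":0}
    - {"translation":[7.7,-18.8,0],"roll":0}
    - {"translation":[7.7,-18.8,0],"roll":0}

```text
time: 17.42
tool_pos: [0.5443, 0.0017, 0.0308]
tool_rot: [3.14, -0.0, -0.032]
contact_force: [-2.6, -5.2, 4.5]
opening: 0.0358
grip_force: 20.0
```

```bash
python3 - <<'E'
from h import *
ft(2)
go(.566,.002,.03,-.033)
im2=read_camera("side")
b=cv2.resize(im2[165:325,215:375],None,fx=3.75,fy=3.75,interpolation=cv2.INTER_CUBIC)
cv2.imwrite("pics/d1.png",b[...,::-1])
E
```

```text
17.5167 [  4.03   5.03   4.32 545.71   4.69  30.77] std [1.44 0.9  0.3  0.16 0.42 0.01]
t 17.5167 roll 0.0021 then shift [20.51  1.6   0.78]
```

View pics/d1.png

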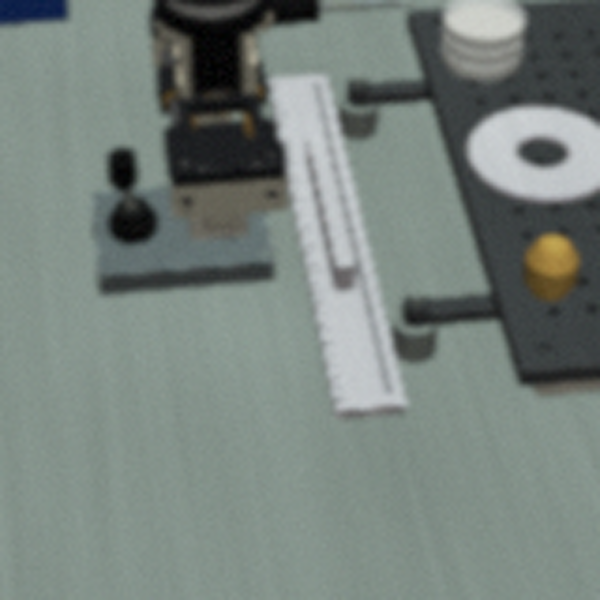

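The side crop shows the joystick upright with its lever toward the robot. Its front right corner at (272,270) is about 18 mm short of the bar's edge at (303,270).

Emit:
step_arm:
  commands:
    - {"translation":[1,0,0],"roll":0}
    - {"translation":[1,0,0],"roll":0}
    - {"translation":[1,0,0],"roll":0}
    - {"translation":[1,0,0],"roll":0}
    - {"translation":[1,0,0],"roll":0}
    - {"translation":[1,0,0],"roll":0}
    - {"translation":[1,0,0],"roll":0}
    - {"translation":[1,0,0],"roll":0}
    - {"translation":[1,0,0],"roll":0}
    - {"translation":[1,0,0],"roll":0}

```text
time: 18.4
tool_pos: [0.5509, 0.0017, 0.0309]
tool_rot: [-3.141, 0.006, -0.032]
contact_force: [-12.0, 0.8, 14.3]
opening: 0.036
grip_force: 20.0
```

Emit:
step_arm:
  commands:
    - {"translation":[0.5,0,0],"roll":0}
    - {"translation":[0.5,0,0],"roll":0}
    - {"translation":[0.5,0,0],"roll":0}
    - {"translation":[0.5,0,0],"roll":0}
    - {"translation":[0.5,0,0],"roll":0}
    - {"translation":[0.5,0,0],"roll":0}

```text
time: 18.9
tool_pos: [0.5539, 0.0015, 0.0308]
tool_rot: [-3.141, 0.006, -0.032]
contact_force: [-11.3, 0.4, 14.5]
opening: 0.0356
grip_force: 20.0
```

```bash
python3 -c "
from h import *
ft(3)"
```

```text
19.05 [-11.61   0.88  13.71 554.15   1.43  30.84] std [0.28 0.22 0.07 0.01 0.01 0.01]
```

Emit:
step_arm:
  commands:
    - {"translation":[0,0,-0.5],"roll":0}
    - {"translation":[0,0,-0.5],"roll":0}
    - {"translation":[0.5,0,0],"roll":0}
    - {"translation":[0.5,0,0],"roll":0}
    - {"translation":[0.5,0,0],"roll":0}
    - {"translation":[0.5,0,0],"roll":0}

```text
time: 19.55
tool_pos: [0.559, 0.0012, 0.0307]
tool_rot: [3.142, 0.001, -0.033]
contact_force: [-0.4, 0.6, -6.4]
opening: 0.0358
grip_force: 20.0
```

```bash
python3 -c "
from h import *
ft(2)"
```

```text
19.65 [-7.2000e-01  3.1000e-01 -6.8100e+00  5.5919e+02  1.2300e+00  3.0790e+01] std [0.01 0.33 0.05 0.   0.01 0.02]
```

Nearly all the weight is now on the gripper, so friction is about zero and Fx reads the contact force directly.

Emit:
step_arm:
  commands:
    - {"translation":[0.5,0,0],"roll":0}
    - {"translation":[0.5,0,0],"roll":0}
    - {"translation":[0.5,0,0],"roll":0}
    - {"translation":[0.5,0,0],"roll":0}
    - {"translation":[0.5,0,0],"roll":0}
    - {"translation":[0.5,0,0],"roll":0}
    - {"translation":[0.5,0,0],"roll":0}
    - {"translation":[0.5,0,0],"roll":0}

```text
time: 20.32
tool_pos: [0.5631, 0.0011, 0.0312]
tool_rot: [3.142, -0.0, -0.033]
contact_force: [-0.8, -1.2, -7.5]
opening: 0.0357
grip_force: 20.0
```

Emit:
step_arm:
  commands:
    - {"translation":[0.3,0,0],"roll":0}
    - {"translation":[0.3,0,0],"roll":0}
    - {"translation":[0.3,0,0],"roll":0}

```text
time: 20.57
tool_pos: [0.564, 0.0011, 0.0312]
tool_rot: [3.142, 0.0, -0.033]
contact_force: [-0.9, 0.8, -6.6]
opening: 0.0358
grip_force: 20.0
```

Emit:
step_arm:
  commands:
    - {"translation":[0.3,0,0],"roll":0}
    - {"translation":[0.3,0,0],"roll":0}

```text
time: 20.73
tool_pos: [0.5646, 0.0011, 0.0312]
tool_rot: [3.142, -0.0, -0.033]
contact_force: [0.4, 0.9, -7.4]
opening: 0.036
grip_force: 20.0
```

```bash
python3 -c "
from h import *
ft(2)"
```

```text
20.8333 [ 4.4000e-01 -1.1000e-01 -6.6300e+00  5.6465e+02  1.0900e+00  3.1220e+01] std [0.56 0.07 0.39 0.02 0.01 0.01]
```

Emit:
step_arm:
  commands:
    - {"translation":[0.3,0,0],"roll":0}
    - {"translation":[0.3,0,0],"roll":0}
    - {"translation":[0,0,0],"roll":0}

```text
time: 21.08
tool_pos: [0.5652, 0.0011, 0.0312]
tool_rot: [3.141, -0.0, -0.033]
contact_force: [-0.3, -0.3, -6.7]
opening: 0.0359
grip_force: 20.0
```

Emit:
step_arm:
  commands:
    - {"translation":[0.3,0,0],"roll":0}
    - {"translation":[0.3,0,0],"roll":0}
    - {"translation":[0,0,0],"roll":0}

```text
time: 21.33
tool_pos: [0.5658, 0.001, 0.0312]
tool_rot: [3.142, -0.0, -0.033]
contact_force: [-0.1, 0.1, -6.8]
opening: 0.0363
grip_force: 20.0
```

```bash
python3 -c "
from h import *
ft(2)"
```

```text
21.4333 [ 3.0000e-02  6.0000e-01 -6.7000e+00  5.6578e+02  1.0600e+00  3.1200e+01] std [0.91 0.09 0.46 0.02 0.01 0.  ]
```

Emit:
step_arm:
  commands:
    - {"translation":[0.3,0,0],"roll":0}
    - {"translation":[0.3,0,0],"roll":0}
    - {"translation":[0,0,0],"roll":0}

```text
time: 21.68
tool_pos: [0.5665, 0.001, 0.0312]
tool_rot: [3.141, -0.0, -0.033]
contact_force: [-0.5, -0.1, -7.6]
opening: 0.0357
grip_force: 20.0
```

Emit:
step_arm:
  commands:
    - {"translation":[0.3,0,0],"roll":0}
    - {"translation":[0.3,0,0],"roll":0}
    - {"translation":[0,0,0],"roll":0}

```text
time: 21.93
tool_pos: [0.5671, 0.001, 0.0312]
tool_rot: [3.141, -0.0, -0.033]
contact_force: [0.0, 0.0, -6.5]
opening: 0.0361
grip_force: 20.0
```

```bash
python3 -c "
from h import *
ft(2)"
```

```text
22.0333 [ 3.2000e-01  2.4000e-01 -6.5600e+00  5.6699e+02  1.0200e+00  3.1200e+01] std [0.05 0.06 0.13 0.03 0.   0.  ]
```

Emit:
step_arm:
  commands:
    - {"translation":[0.3,0,0],"roll":0}
    - {"translation":[0.3,0,0],"roll":0}
    - {"translation":[0,0,0],"roll":0}

```text
time: 22.28
tool_pos: [0.5676, 0.001, 0.0312]
tool_rot: [3.141, 0.0, -0.033]
contact_force: [0.1, 0.4, -7.0]
opening: 0.0361
grip_force: 20.0
```

Emit:
step_arm:
  commands:
    - {"translation":[0.3,0,0],"roll":0}
    - {"translation":[0.3,0,0],"roll":0}
    - {"translation":[0,0,0],"roll":0}

```text
time: 22.53
tool_pos: [0.5677, 0.001, 0.0311]
tool_rot: [-3.142, 0.001, -0.033]
contact_force: [-1.5, 1.2, -5.6]
opening: 0.0358
grip_force: 20.0
```

```bash
python3 - <<'E'
from h import *
ft(2)
im2=read_camera("side")
b=cv2.resize(im2[185:285,230:350],None,fx=6,fy=6,interpolation=cv2.INTER_CUBIC)
cv2.imwrite("pics/d2.png",b[...,::-1])
E
```

```text
22.6333 [-2.590e+00 -1.500e-01 -5.740e+00  5.677e+02  1.020e+00  3.109e+01] std [0.29 0.15 0.15 0.   0.01 0.01]
```

View pics/d2.png

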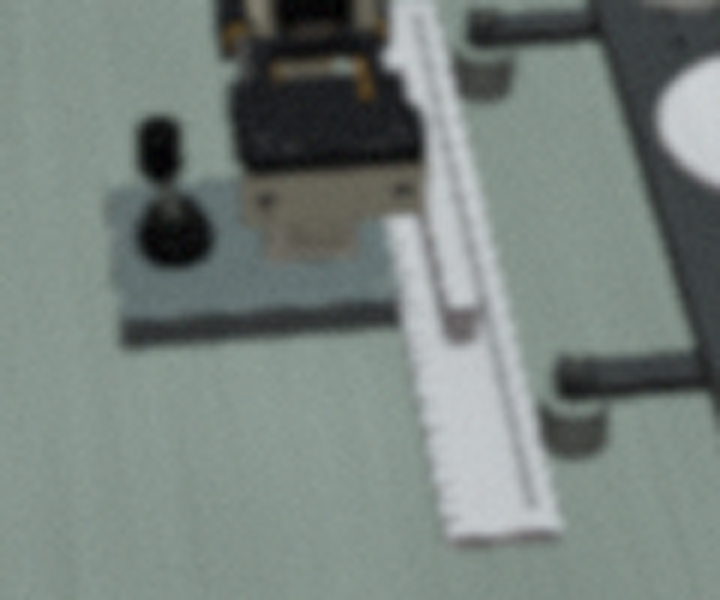

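Flush contact along the near edge (the corner at (398,315) meets the bar) at 2.6 N. I'll lower the weight back onto the bench, hold, then release.

Emit:
step_arm:
  commands:
    - {"translation":[0,0,0.3],"roll":0}
    - {"translation":[0,0,0.3],"roll":0}
    - {"translation":[0.2,0,0],"roll":0}
    - {"translation":[0,0,0],"roll":0}
    - {"translation":[0,0,0],"roll":0}

```text
time: 23.1
tool_pos: [0.5677, 0.001, 0.0308]
tool_rot: [3.142, 0.001, -0.033]
contact_force: [-5.9, -1.1, -1.2]
opening: 0.0356
grip_force: 20.0
```

```bash
python3 -c "
from h import *
ft(4)"
```

```text
23.3 [-5.5700e+00 -3.4000e-01 -1.2000e+00  5.6771e+02  1.0300e+00  3.0780e+01] std [0.55 0.34 0.42 0.02 0.01 0.01]
```

Emit:
step_arm:
  commands:
    - {"translation":[0,0,0],"roll":0}
    - {"translation":[0,0,0],"roll":0}
    - {"translation":[0,0,0],"roll":0}
    - {"translation":[0,0,0],"roll":0}
    - {"translation":[0,0,0],"roll":0}
    - {"translation":[0,0,0],"roll":0}
    - {"translation":[0,0,-5],"roll":0}
    - {"translation":[0,0,-15],"roll":0}
    - {"translation":[0,0,-30],"roll":0}
    - {"translation":[0,0,-40],"roll":0}
    - {"translation":[0,0,-40],"roll":0}
    - {"translation":[-20,20,-20],"roll":0}
    - {"translation":[-20,30,0],"roll":0}
    - {"translation":[-20,35,0],"roll":0}
    - {"translation":[-20,35,0],"roll":0}
    - {"translation":[-20,35,0],"roll":0}
    - {"translation":[0,35,0],"roll":0}
    - {"translation":[0,35,0],"roll":0}
    - {"translation":[0,0,0],"roll":0}
  fingers: 0.65

```text
time: 24.88
tool_pos: [0.4608, -0.2263, 0.1814]
tool_rot: [3.138, -0.002, -0.037]
contact_force: [0.5, 0.9, 0.3]
opening: 0.0599
grip_force: 0.0
```

```bash
python3 - <<'E'
from h import *
ft(1)
im=read_camera("top");cv2.imwrite("pics/top3.png",im[...,::-1])
cv2.imwrite("pics/e.png",cv2.resize(im[175:285,205:345],None,fx=5,fy=5,interpolation=cv2.INTER_CUBIC)[...,::-1])
E
```

```text
24.9333 [ 2.6000e-01 -5.0000e-02  6.9000e-01  4.6074e+02 -2.2354e+02  1.8100e+02] std [0. 0. 0. 0. 0. 0.]
```

View pics/e.png

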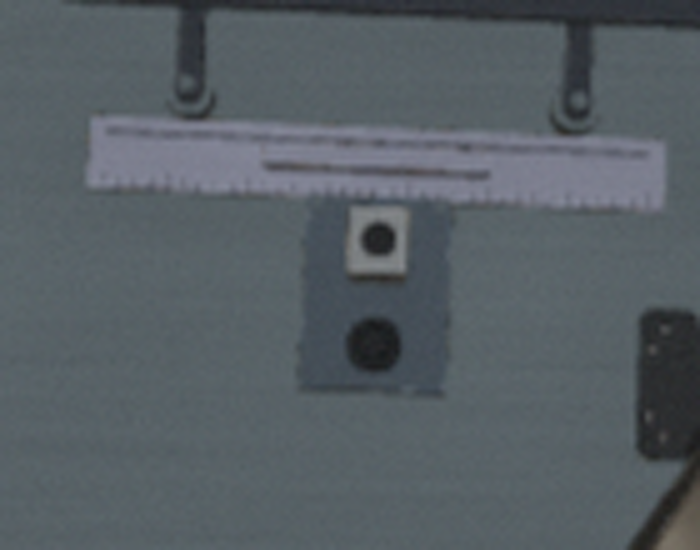

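The joystick stands flush below the bar, centred at (377,295) with its lever nearest the robot. Its rear edge slopes about as much as the bar, and the bar is on both feet.

```bash
python3 -c "
from cell import *
print(hand_in())"
```

```text
the job is handed in; nothing more can be done
None
```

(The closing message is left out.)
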